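Load the steel pipe sleeves on their pin bases for grinding

TASK

Load the four bare-steel pipe sleeves onto the pin bases for grinding, one after another from the largest to the smallest: the largest over the pin of the blue base, the second largest on yellow, the third largest on green and the smallest on red. Set each one down without dropping it, so that it stands upright and flat on the coloured disc with the pin inside it, and let go. Leave the brass sleeves standing where they are.

Things in the scene. Friction and masses are not known exactly. Their poses are not given: they have to be found in the camera images.
- sleeve_largest_mid (a point): the largest bare-steel (silver grey) pipe sleeve: a short open tube standing on end, outside diameter 62 mm, bore 55 mm, 50 mm tall, about 250 g. The point is the centre of the tube on its axis, half-way up (25 mm above its lower rim); z is the tube axis. It is best gripped across its outside from above.
- sleeve_second_mid (a point): the second largest bare-steel (silver grey) pipe sleeve: a short open tube standing on end, outside diameter 52 mm, bore 45 mm, 50 mm tall, about 210 g. The point is the centre of the tube on its axis, half-way up (25 mm above its lower rim); z is the tube axis. It is best gripped across its outside from above.
- sleeve_third_mid (a point): the third largest bare-steel (silver grey) pipe sleeve: a short open tube standing on end, outside diameter 42 mm, bore 35 mm, 50 mm tall, about 165 g. The point is the centre of the tube on its axis, half-way up (25 mm above its lower rim); z is the tube axis. It is best gripped across its outside from above.
- sleeve_smallest_mid (a point): the smallest bare-steel (silver grey) pipe sleeve: a short open tube standing on end, outside diameter 32 mm, bore 25 mm, 50 mm tall, about 120 g. The point is the centre of the tube on its axis, half-way up (25 mm above its lower rim); z is the tube axis. It is best gripped across its outside from above.
- base_blue: blue pin base, fixed to the bench: a round disc painted blue, 92 mm in diameter and 10 mm thick, with an upright dark steel pin 37 mm in diameter at its centre, whose top (tapered over the last 5 mm) is 35 mm above the bench. The origin is the centre of the underside, on the bench; z up. A sleeve that is home on it stands on the disc with the pin inside its bore.
- base_yellow: yellow pin base, fixed to the bench: a round disc painted yellow, 92 mm in diameter and 10 mm thick, with an upright dark steel pin 27 mm in diameter at its centre, whose top (tapered over the last 5 mm) is 35 mm above the bench. The origin is the centre of the underside, on the bench; z up. A sleeve that is home on it stands on the disc with the pin inside its bore.
- base_green: green pin base, fixed to the bench: a round disc painted green, 92 mm in diameter and 10 mm thick, with an upright dark steel pin 17 mm in diameter at its centre, whose top (tapered over the last 5 mm) is 35 mm above the bench. The origin is the centre of the underside, on the bench; z up. A sleeve that is home on it stands on the disc with the pin inside its bore.
- base_red: red pin base, fixed to the bench: a round disc painted red, 92 mm in diameter and 10 mm thick, with an upright dark steel pin 8 mm in diameter at its centre, whose top (tapered over the last 5 mm) is 35 mm above the bench. The origin is the centre of the underside, on the bench; z up. A sleeve that is home on it stands on the disc with the pin inside its bore.
- brass_wide_mid (a point): a brass (yellow metal) sleeve, not wanted: an open tube standing on end, outside diameter 56 mm, 50 mm tall, about 250 g. The point is its centre, half-way up.
- brass_narrow_mid (a point): a brass (yellow metal) sleeve, not wanted: an open tube standing on end, outside diameter 38 mm, 50 mm tall, about 160 g. The point is its centre, half-way up.
Things that resemble listed ones, but are neither listed nor needed, are in the scene too. Leave any orange or purple look-alike of the part that bears sleeve_second_mid alone.

How it is judged:
By the outcome, as a careful person would: the job done as asked, in the order asked, and still so for the second after the job is handed in, with the robot touching nothing.
It also fails if it takes over 112 s, if anything falls off the work surface, if the arm or the gripper's body presses on something with over 40 N, if the wrist force passes 120 N, or if a joint passes its speed limit or range.

ROBOT

A 6-joint arm with a two-finger parallel gripper is mounted at the origin on the work surface. World frame = base frame: x ahead of the robot, y to its left, z up, the work surface at z = 0. Lengths are in m, angles in rad, forces in N, time in s.
With the tool pointing down it reaches from about 0.4 to 0.825 m from the base axis. Payload 7 kg.
Tool frame: the origin (TCP) lies midway between the tips of the shut fingers; the grasp point (between the pads) lies 19 mm behind it; z points along the fingers, y is the line along which they close (so a half turn about z gives the same grasp; the last joint's range is limited). The gripper opens to 88 mm and grips with 3 to 60 N. Pads are 19 mm wide; open, the fingers measure 130 mm over their backs; the gripper's body (78 mm by 193 mm) begins 47 mm behind the grasp point.
Start: joints at [1.512, 0.359, 0.012, 0, -1.224, -0.288], TCP at [0.229, 0.635, 0.227] pointing down, gripper open.
Joint ranges: [-3.07, 3.07], [-1.43, 2.12], [-1.02, 1.25], [-3.03, 1.67], [-3.05, -0], [-3.03, 3.03]. Speed limits (rad/s): [2.39, 2.39, 3.01, 3.14, 3.14, 3.14].

INTERFACE

Orientations are given as [roll, pitch, yaw] about the fixed x, y, z axes, in that order (R = Rz(yaw) Ry(pitch) Rx(roll)).
In Python, from station import monitor, viewer, arm gives the robot as it stands.
- The arm moves only by the tool move_arm, never from a script. Its argument "deltas" is a list that holds one entry, the list of rows, each a list of 7 numbers: the turn, a rotation vector about the tool's x, y, z in degrees, then the shift along the tool's x, y, z in m, then the finger opening in m, from 0 to 0.0876. A call has 1 to 12 rows; each row is the pose to reach, as a shift and turn from the pose commanded when the call began, along the tool's axes at that moment; what a row does not reach only later rows make up. A row lasts 1/12 s, in which the tool goes at most 41.7 mm and 7.16 degrees, less where a joint would pass 70% of its speed; a pose out of reach is approached as far as the arm can. A call with a gripper value outside its range is refused whole. The fingers move at their own pace and stop on an object; "force" is the grip in N (left out, the last holds). Time passes only in rows, so rows that repeat a pose let the fingers close. It gives the time, the measured TCP pose, the force and the opening at its end, in the units of the state.
- monitor.get_state(): the state, without advancing time (a new reading comes with each control period).
- viewer.grab_frame(name): name is "scene" or "side" or "wrist"; returns a dict with "frame" (400x640x3 uint8, blue, green, red), "vfov" (degrees; the focal length in pixels is half the picture's height over the tangent of half this angle, whatever the lens; pixels are square), "cx", "cy" (the principal point, pixels), "xyz" and "orientation" of the camera in the world; the wrist camera has in their place "hand_eye" (4x4, takes a point from camera to tool coordinates, whose origin is the TCP and whose axes are the flange's). Camera axes: x right, y down, z forward; pixel columns grow to the right and rows downward; lengths in m; the calibration is good to about 2 mm. A picture is of the moment at which its call begins: read the wrist's pose just before it. There is no depth.
- arm.job_done(): hands the job in, once; it reports no verdict.
The state is a dict: "t": time; "q": joint angles; "qd": joint speeds; "joint_efforts": joint torques, N m; "eef_pos": TCP position; "ee_rot": TCP orientation; "force": force on the tool from outside, world axes, zero at the start; "moment": the same for the moment, N m; "width": finger opening in m.
Only numpy, scipy, OpenCV 4.12 (cv2) and the standard library are available. Lean on these libraries where they do the work, as an engineer would, in place of code of your own. Each camera call takes 0.05 s, during which the arm holds its last target. There are 200 camera calls.

## Working session

There is one attempt and no reset: what is moved stays moved. The work goes in short steps, Python scripts to look and compute and a tool call to move; the robot and the scene stay as the last step left them, time stands still between calls to the robot, and variables do not carry over. Pictures are saved under pics/ and viewed, on a budget of 14 in all, crops included, one or two more only if the job needs it, and the job is handed in when it is done.

Besides the shell and the picture viewer there is one more tool, called after "Request:" as name([rows], argument=value, ...), one row to a line, values as JSON. move_arm: Moves the arm, as the interface text tells. Its arguments: {"type":"object","properties":{"deltas":{"type":"array","items":{"type":"array","items":{"type":"array","items":{"type":"number"}}}},"force":{"type":"number"}},"required":["deltas"]}

```bash
mkdir -p pics; ls
cat > h.py <<'E'
import numpy as np,cv2
from scipy.spatial.transform import Rotation as R
from station import monitor,viewer,arm
E
python3 - <<'E'
from h import *
s=monitor.get_state();print(s)
for n in("scene","side","wrist"):
    f=viewer.grab_frame(n);cv2.imwrite(f"pics/{n}0.png",f["frame"]);print({k:v for k,v in f.items() if k!="frame"})
E
```

```text
pics
{'t': 0.0, 'q': array([ 1.51211855e+00,  3.59398641e-01,  1.10551853e-02, -3.55381505e-04,
       -1.22409435e+00, -2.88114294e-01]), 'qd': array([-0.00064335, -0.00120592,  0.00027912,  0.0008061 , -0.00032524,
       -0.00153024]), 'joint_efforts': array([ 4.28449739e-04, -5.82712626e+01,  2.93059981e+01,  6.99729100e+00,
        7.09085565e-03, -1.57884360e-04]), 'eef_pos': array([0.229269  , 0.63434815, 0.22561254]), 'ee_rot': array([ 3.13992390e+00, -1.46154270e-04, -3.46912977e-01]), 'force': array([ 0.03654348,  0.27090716, -0.58859141]), 'moment': array([-0.00298006,  0.01854638, -0.00285247]), 'width': 0.08779488632259433}
{'vfov': 48.58146374958588, 'cx': 317.1620766944796, 'cy': 202.20978690320467, 'xyz': array([ 0.95913474, -0.45565996,  0.94256021]), 'orientation': array([-2.55054226, -0.00691889,  0.73205105])}
{'vfov': 55.64768276969637, 'cx': 315.7392808262299, 'cy': 199.4731634099546, 'xyz': array([0.31718692, 0.64183259, 0.68806175]), 'orientation': array([-2.31738424, -0.01820595, -2.76492318])}
{'vfov': 69.40235648259278, 'cx': 319.0582529681145, 'cy': 195.532494350463, 'hand_eye': array([[ 9.17174577e-05, -9.68118041e-01, -2.50494411e-01,
         6.71281343e-02],
       [ 9.99998932e-01, -2.76499760e-04,  1.43476960e-03,
         1.12169529e-03],
       [-1.45828798e-03, -2.50494275e-01,  9.68116982e-01,
        -1.59865050e-01],
       [ 0.00000000e+00,  0.00000000e+00,  0.00000000e+00,
         1.00000000e+00]])}
```

View pics/scene0.png

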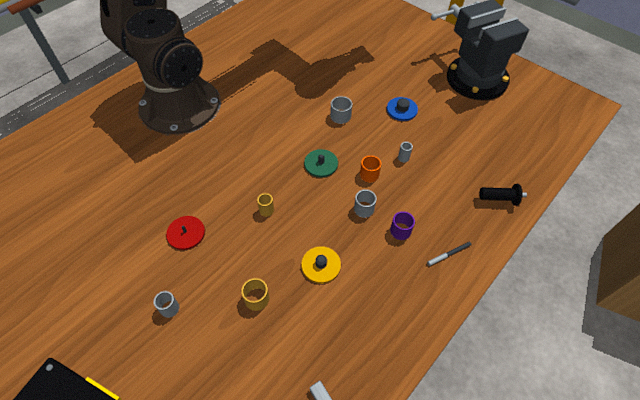

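View pics/side0.png

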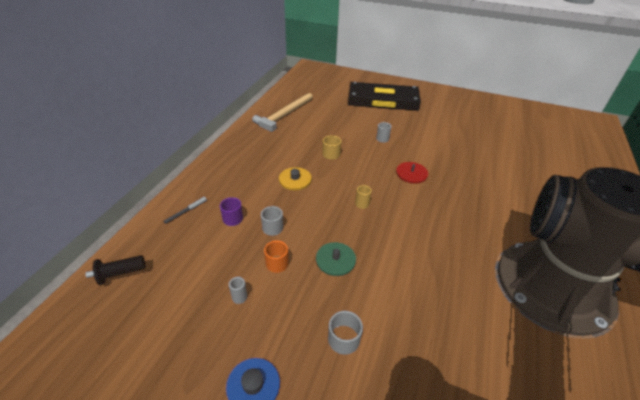

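The scene view shows the steel candidates at (341,110), (365,204), (166,304) and (405,152). The brass sleeves are at (265,205) and (255,294), and the look-alikes are orange (370,168) and purple (402,225). The bases are blue (402,109), yellow (321,265), green (321,163) and red (186,232). The side view shows the same objects: steel at (346,333), (272,221), (384,132) and (237,290).

```bash
cat >> h.py <<'E'
def cam(f,s=None):
    """-> focal, c, camera position, camera rotation"""
    F=200/np.tan(np.radians(f["vfov"])/2)
    if "xyz" in f: return F,(f["cx"],f["cy"]),np.array(f["xyz"]),R.from_euler("xyz",f["orientation"]).as_matrix()
    Rt=R.from_euler("xyz",s["ee_rot"]).as_matrix();H=f["hand_eye"]
    return F,(f["cx"],f["cy"]),s["eef_pos"]+Rt@H[:3,3],Rt@H[:3,:3]
def ray(c,p): 
    d=c[3]@np.array([(p[0]-c[1][0])/c[0],(p[1]-c[1][1])/c[0],1]);return c[2],d/np.linalg.norm(d)
def atz(c,p,z):
    o,d=ray(c,p);return o+d*(z-o[2])/d[2]
def tri(c1,p1,c2,p2):
    A=np.zeros((3,3));b=np.zeros(3)
    rs=[ray(c1,p1),ray(c2,p2)]
    for o,d in rs: P=np.eye(3)-np.outer(d,d);A+=P;b+=P@o
    X=np.linalg.solve(A,b);return X,max(np.linalg.norm((np.eye(3)-np.outer(d,d))@(X-o)) for o,d in rs)
def proj(c,X):
    v=c[3].T@(np.asarray(X)-c[2]);return c[0]*v[:2]/v[2]+np.array(c[1])
HUE={"blue":(105,125),"yellow":(20,30),"green":(65,90),"red":(-5,5)}
def disc(im,col,near,r=40):
    h=cv2.cvtColor(im,cv2.COLOR_BGR2HSV).astype(int);H=(h[...,0]+90)%180-90 if col=="red" else h[...,0]
    lo,hi=HUE[col];m=((H>=lo)&(H<=hi)&(h[...,1]>120)&(h[...,2]>60)).astype(np.uint8)
    z=np.zeros_like(m);cv2.circle(z,tuple(map(int,near)),r,1,-1);m&=z
    m=cv2.morphologyEx(m,cv2.MORPH_OPEN,np.ones((3,3)))
    pts=cv2.findNonZero(m);return cv2.fitEllipse(cv2.convexHull(pts))
E
python3 - <<'E'
from h import *
f=viewer.grab_frame("scene");g=viewer.grab_frame("side");a,b=cam(f),cam(g)
T={"big":((341,103),(346,322)),"sec":((366,197),(272,213)),"third":((165,298),(384,127)),"small":((406,146),(237,283)),"brassW":((255,287),(332,143)),"brassN":((265,199),(364,191)),"orange":((371,162),(276,249)),"purple":((403,219),(231,205))}
for k,(p,q) in T.items():
    X,e=tri(a,p,b,q);print(k,X.round(4),round(e,4),atz(a,p,.05).round(3)[:2],atz(b,q,.05).round(3)[:2])
D={"blue":((402,109),(253,384)),"yellow":((321,265),(295,179)),"green":((321,163),(336,259)),"red":((186,232),(412,173))}
for k,(p,q) in D.items():
    E,G=disc(f["frame"],k,p,24),disc(g["frame"],k,q,32);X,e=tri(a,E[0],b,G[0])
    print(k,np.round(E[0]),np.round(E[1]),np.round(G[0]),X.round(4),round(e,4),atz(a,E[0],.005).round(3),atz(b,G[0],.005).round(3))
tiles=[cv2.resize(f["frame"][p[1]-25:p[1]+40,p[0]-32:p[0]+33],(260,260),interpolation=cv2.INTER_CUBIC) for p in [T[k][0] for k in("big","sec","third","small","orange","purple")]]
cv2.imwrite("pics/c1.png",np.vstack([np.hstack(tiles[:3]),np.hstack(tiles[3:])]))
E
```

```text
big [0.3876 0.2879 0.056 ] 0.002 [0.386 0.294] [0.387 0.283]
sec [0.64   0.0834 0.0518] 0.0026 [0.642 0.086] [0.639 0.08 ]
third [ 0.4864 -0.4033  0.0471] 0.0002 [ 0.488 -0.403] [ 0.485 -0.399]
small [0.6165 0.2855 0.0497] 0.0017 [0.618 0.286] [0.615 0.285]
brassW [ 0.6087 -0.2579  0.0451] 0.0004 [ 0.611 -0.259] [ 0.606 -0.251]
brassN [ 0.4599 -0.0834  0.0469] 0.0013 [ 0.463 -0.084] [ 0.458 -0.081]
orange [0.5821 0.1786 0.0518] 0.0017 [0.583 0.181] [0.581 0.176]
purple [0.7445 0.0943 0.0495] 0.0017 [0.746 0.095] [0.743 0.094]
blue [402. 109.] [23. 30.] [253. 385.] [0.505  0.4338 0.0057] 0.0014 [0.506 0.435 0.005] [0.504 0.433 0.005]
yellow [321. 264.] [37. 39.] [295. 178.] [ 0.6649 -0.1079  0.0046] 0.001 [ 0.666 -0.108  0.005] [ 0.664 -0.108  0.005]Traceback (most recent call last):
  File "<stdin>", line 8, in <module>
  File "h.py", line 27, in disc
    pts=cv2.findNonZero(m);return cv2.fitEllipse(cv2.convexHull(pts))
                                                 ~~~~~~~~~~~~~~^^^^^
cv2.error: OpenCV(4.12.0) /io/opencv/modules/imgproc/src/convhull.cpp:143: error: (-215:Assertion failed) total >= 0 && (depth == CV_32F || depth == CV_32S) in function 'convexHull'
```

```bash
sed -i 's/(h\[...,1\]>120)&(h\[...,2\]>60)/(h[...,1]>90)\&(h[...,2]>40)/; s/"green":(65,90)/"green":(50,95)/' h.py
python3 - <<'E'
from h import *
f=viewer.grab_frame("scene");g=viewer.grab_frame("side");a,b=cam(f),cam(g)
D={"blue":((402,109),(253,384)),"yellow":((321,265),(295,179)),"green":((321,163),(336,259)),"red":((186,232),(412,173))}
for k,(p,q) in D.items():
    E,G=disc(f["frame"],k,p,24),disc(g["frame"],k,q,32);X,e=tri(a,E[0],b,G[0])
    print(k,np.round(E[0]),np.round(E[1]),np.round(G[0]),X.round(4),round(e,4),atz(a,E[0],.007).round(3),atz(b,G[0],.007).round(3))
print("vise",atz(a,(478,80),0),atz(a,(450,90),0))
P=[(341,110),(366,204),(166,304),(406,152),(371,168),(403,225)]
tiles=[cv2.resize(f["frame"][p[1]-32:p[1]+33,p[0]-32:p[0]+33],(260,260),interpolation=cv2.INTER_CUBIC) for p in P]
cv2.imwrite("pics/c1.png",np.vstack([np.hstack(tiles[:3]),np.hstack(tiles[3:])]))
E
```

```text
blue [402. 109.] [23. 31.] [253. 385.] [0.505  0.4337 0.0052] 0.0015 [0.507 0.433 0.007] [0.503 0.434 0.007]
yellow [321. 264.] [37. 39.] [295. 178.] [ 0.665  -0.1078  0.0046] 0.0008 [ 0.666 -0.108  0.007] [ 0.663 -0.106  0.007]
green [321. 163.] [27. 33.] [336. 262.] [4.606e-01 1.218e-01 1.000e-04] 0.0006 [0.465 0.118 0.007] [0.459 0.127 0.007]
red [185. 232.] [33. 39.] [412. 172.] [ 0.3635 -0.2651  0.0047] 0.0008 [ 0.366 -0.265  0.007] [ 0.363 -0.263  0.007]
vise [ 6.06701117e-01  7.05518733e-01 -1.11022302e-16] [ 5.66179288e-01  6.06566528e-01 -1.11022302e-16]
```

View pics/c1.png

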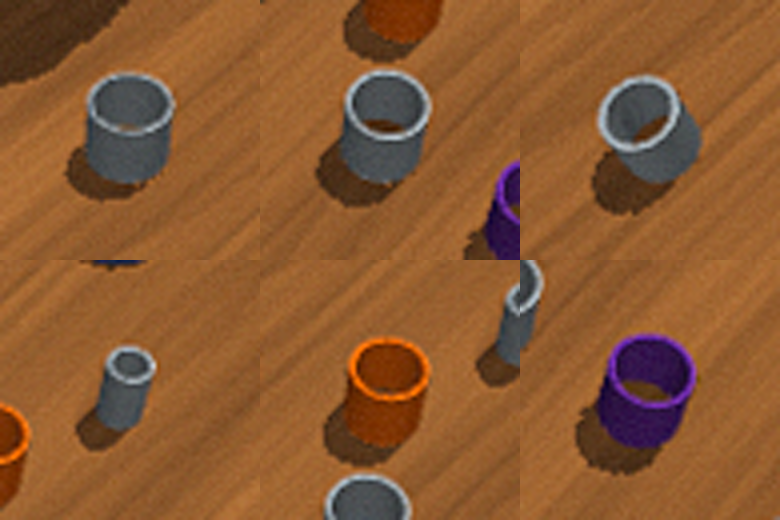

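The crops show four upright silver-grey sleeves with bright rims (top row plus lower left). The lower-middle and lower-right ones are the orange and purple look-alikes, which I'll leave alone. Diameters rank (341,110) > (365,204) > (166,304) > (405,152), which matches the text.

```bash
cat >> h.py <<'E'
def go(x,y,z,yaw=None):
    """shift (tool axes) and turn about tool z from the present pose to a straight-down pose"""
    s=monitor.get_state();Rt=R.from_euler("xyz",s["ee_rot"]);y0=s["ee_rot"][2]
    yaw=y0 if yaw is None else yaw
    rv=(Rt.inv()*R.from_euler("xyz",[np.pi,0,yaw])).as_rotvec(degrees=True)
    print("t",round(s["t"],2),"turn",rv.round(2),"shift",Rt.inv().apply(np.array([x,y,z])-s["eef_pos"]).round(4),"pos",s["eef_pos"].round(4),"F",s["force"].round(1),"w",round(s["width"],4))
E
python3 - <<'E'
from h import *
a=cam(viewer.grab_frame("scene"));print("handle",atz(a,(435,16),.15),atz(a,(435,16),.1),atz(a,(480,20),.15))
go(.3876,.288,.2)
E
```

```text
handle [0.41931563 0.6837935  0.15      ] [0.38526023 0.75567784 0.1       ] [0.52987403 0.75806118 0.15      ]
t 0.4 turn [ 0.02 -0.   -0.  ] shift [0.2666 0.2723 0.0265] pos [0.2294 0.6347 0.2264] F [1.2 0.5 0.1] w 0.0879
```

Request:
move_arm([
  [[0, 0, 0, 0.267, 0.272, 0.026, 0.0876], [0, 0, 0, 0.267, 0.272, 0.026, 0.0876], [0, 0, 0, 0.267, 0.272, 0.026, 0.0876], [0, 0, 0, 0.267, 0.272, 0.026, 0.0876], [0, 0, 0, 0.267, 0.272, 0.026, 0.0876], [0, 0, 0, 0.267, 0.272, 0.026, 0.0876], [0, 0, 0, 0.267, 0.272, 0.026, 0.0876], [0, 0, 0, 0.267, 0.272, 0.026, 0.0876], [0, 0, 0, 0.267, 0.272, 0.026, 0.0876], [0, 0, 0, 0.267, 0.272, 0.026, 0.0876], [0, 0, 0, 0.267, 0.272, 0.026, 0.0876], [0, 0, 0, 0.267, 0.272, 0.026, 0.0876]],
])

```text
t: 1.4
eef_pos: [0.3885, 0.2879, 0.201]
ee_rot: [-3.141, -0.0, -0.348]
force: [0.0, 0.2, -0.7]
width: 0.0871
```

Run:
```python
from h import *
s=monitor.get_state();f=viewer.grab_frame("wrist");cv2.imwrite("pics/w1.png",f["frame"]);c=cam(f,s)
print(s["qd"].round(3),proj(c,[.3876,.288,.05]));go(.3876,.288,.2)
```

```text
[ 0.028  0.012  0.013  0.001  0.001 -0.003] [317.94596018 184.64474732]
t 1.45 turn [-0.04 -0.01  0.  ] shift [-0.0004  0.0008  0.0009] pos [0.3883 0.2886 0.2009] F [-0.5  0.7 -0.8] w 0.0878
```

View pics/w1.png

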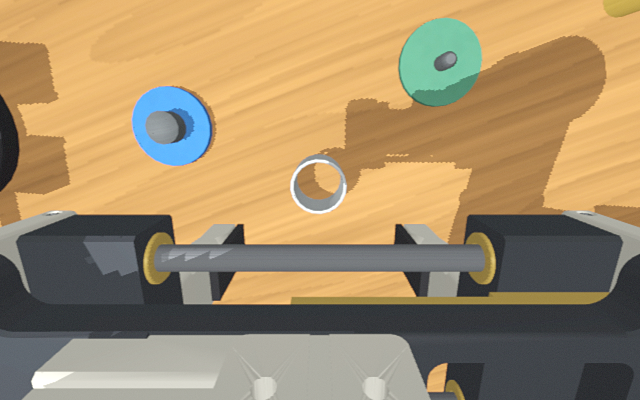

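The wrist view puts the largest sleeve's rim centre at (319,186) against a predicted (318,185), so the estimate holds. The blue disc is at (172,126) and green at (440,62). I'll descend and grip.

Request:
move_arm([
  [[0, 0, 0, 0, 0.001, 0.04, 0.0876], [0, 0, 0, 0, 0.001, 0.08, 0.0876], [0, 0, 0, 0, 0.001, 0.12, 0.0876], [0, 0, 0, 0, 0.001, 0.15, 0.0876], [0, 0, 0, 0, 0.001, 0.175, 0.0876], [0, 0, 0, 0, 0.001, 0.192, 0.0876], [0, 0, 0, 0, 0.001, 0.192, 0.0876], [0, 0, 0, 0, 0.001, 0.192, 0.05], [0, 0, 0, 0, 0.001, 0.192, 0.05], [0, 0, 0, 0, 0.001, 0.192, 0.05], [0, 0, 0, 0, 0.001, 0.192, 0.05], [0, 0, 0, 0, 0.001, 0.192, 0.05]],
], force=25)

```text
t: 2.45
eef_pos: [0.3883, 0.2883, 0.0098]
ee_rot: [-3.139, -0.001, -0.347]
force: [-1.4, 1.4, 5.5]
width: 0.0625
```

Run:
```python
from h import *
f=cv2.imread("pics/w1.png")
# refine blue, green from w1 (pose from log)
s=dict(eef_pos=np.array([.3883,.2886,.2009]),ee_rot=np.array([-3.141,0,-.348]))
w=viewer.grab_frame("wrist");c=cam(w,s)
for k,p in(("blue",(172,126)),("green",(440,62))):
    e=disc(f,k,p,60);print(k,np.round(e[0],1),np.round(e[1]),atz(c,e[0],.008).round(4))
go(.505,.434,.12)
```

```text
blue [182.6 123.2] [27. 57.] [0.5034 0.4172 0.008 ]
green [439.7  61.9] [79. 90.] [0.4649 0.1146 0.008 ]
t 2.5 turn [-0.16 -0.03  0.  ] shift [ 0.0603 -0.177  -0.1097] pos [0.3883 0.2883 0.0098] F [-2.6  0.8  7.2] w 0.0625
```

Request:
move_arm([
  [[0, 0, 0, 0, 0, -0.03, 0.05], [0, 0, 0, 0, 0, -0.06, 0.05], [0, 0, 0, 0, 0, -0.09, 0.05], [0, 0, 0, 0, 0, -0.11, 0.05], [0, 0, 0, 0.02, -0.04, -0.11, 0.05], [0, 0, 0, 0.03, -0.075, -0.11, 0.05], [0, 0, 0, 0.04, -0.11, -0.11, 0.05], [0, 0, 0, 0.05, -0.14, -0.11, 0.05], [0, 0, 0, 0.055, -0.16, -0.11, 0.05], [0, 0, 0, 0.06, -0.177, -0.11, 0.05], [0, 0, 0, 0.06, -0.177, -0.11, 0.05], [0, 0, 0, 0.06, -0.177, -0.11, 0.05]],
])

```text
t: 3.5
eef_pos: [0.5042, 0.4332, 0.1176]
ee_rot: [3.14, 0.001, -0.347]
force: [0.3, -0.5, -3.3]
width: 0.0626
```

```bash
sed -i 's/(105,125)/(95,125)/' h.py
python3 - <<'E'
from h import *
f=cv2.imread("pics/w1.png")
s=dict(eef_pos=np.array([.3883,.2886,.2009]),ee_rot=np.array([-3.141,0,-.348]))
s2=monitor.get_state();w=viewer.grab_frame("wrist");c=cam(w,s);cv2.imwrite("pics/w2.png",w["frame"])
e=disc(f,"blue",(172,126),60);print(np.round(e[0],1),np.round(e[1]),atz(c,e[0],.008).round(4))
c=cam(w,s2);print(proj(c,[.505,.434,.01]))
go(.505,.434,.02)
E
```

```text
[171.5 125.5] [74. 84.] [0.5055 0.4307 0.008 ]
[316.25191521 192.85980927]
t 3.55 turn [0.09 0.05 0.  ] shift [ 0.0007 -0.0018  0.0979] pos [0.5038 0.4327 0.1179] F [-0.1 -0.3 -2.7] w 0.0625
```

View pics/w2.png

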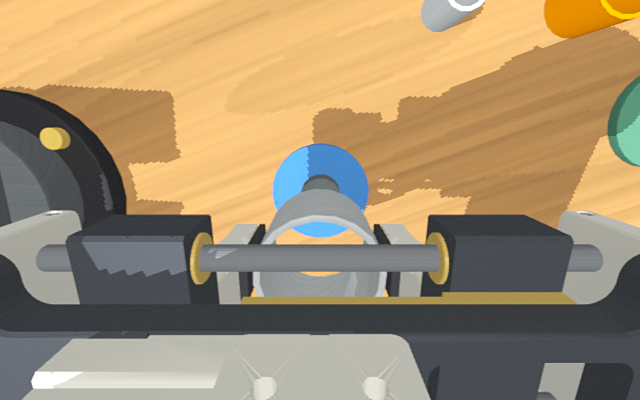

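The disc is centred at about (321,190), roughly 4 mm to the tool's +y of where it was predicted. The sleeve hangs straight between the pads. I'll correct for that and lower.

Request:
move_arm([
  [[0, 0, 0, 0.001, 0.002, 0.02, 0.05], [0, 0, 0, 0.001, 0.002, 0.045, 0.05], [0, 0, 0, 0.001, 0.002, 0.065, 0.05], [0, 0, 0, 0.001, 0.002, 0.08, 0.05], [0, 0, 0, 0.001, 0.002, 0.09, 0.05], [0, 0, 0, 0.001, 0.002, 0.094, 0.05], [0, 0, 0, 0.001, 0.002, 0.096, 0.05], [0, 0, 0, 0.001, 0.002, 0.097, 0.05], [0, 0, 0, 0.001, 0.002, 0.098, 0.05], [0, 0, 0, 0.001, 0.002, 0.098, 0.05]],
])

```text
t: 4.38
eef_pos: [0.5049, 0.4316, 0.0214]
ee_rot: [-3.14, -0.0, -0.347]
force: [-0.5, -0.2, -2.2]
width: 0.0624
```

Run:
```python
from h import *
go(.505,.4312,.0198)
f=viewer.grab_frame("scene")["frame"];cv2.imwrite("pics/s3.png",cv2.resize(f[50:170,300:500],(800,480),interpolation=cv2.INTER_CUBIC))
```

```text
t 4.38 turn [-0.08 -0.02  0.  ] shift [0.0003 0.0003 0.0016] pos [0.5049 0.4316 0.0214] F [-0.5 -0.2 -2.2] w 0.0624
```

View pics/s3.png

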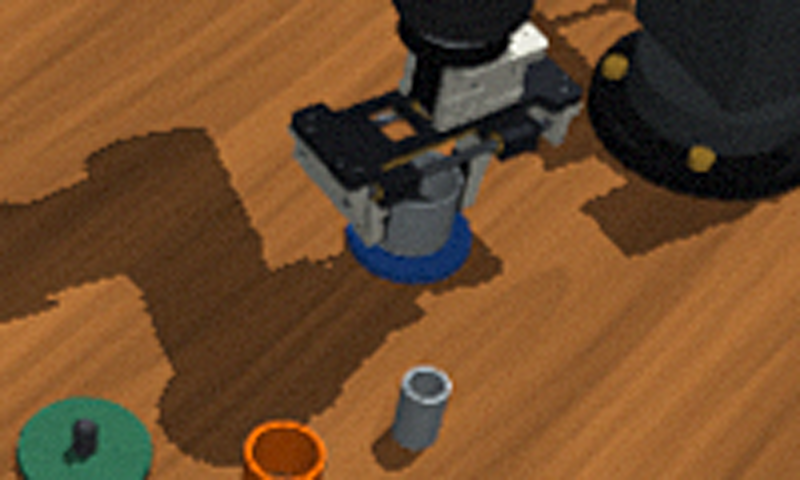

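The sleeve is centred over the blue disc, just above it, and the force is still only its weight. I'll creep down until it touches.

Request:
move_arm([
  [[0, 0, 0, 0, 0, 0.001, 0.05], [0, 0, 0, 0, 0, 0.002, 0.05], [0, 0, 0, 0, 0, 0.002, 0.05], [0, 0, 0, 0, 0, 0.002, 0.05]],
])

```text
t: 4.77
eef_pos: [0.5049, 0.4315, 0.0199]
ee_rot: [-3.14, -0.001, -0.346]
force: [-2.1, -1.1, 6.3]
width: 0.0624
```

Request:
move_arm([
  [[0, 0, 0, 0, 0, 0, 0.0876], [0, 0, 0, 0, 0, 0, 0.0876], [0, 0, 0, 0, 0, 0, 0.0876], [0, 0, 0, 0, 0, 0, 0.0876], [0, 0, 0, 0, 0, -0.02, 0.0876], [0, 0, 0, 0, 0, -0.05, 0.0876], [0, 0, 0, 0, 0, -0.09, 0.0876], [0, 0, 0, 0, 0, -0.13, 0.0876], [0, 0, 0, 0, 0, -0.17, 0.0876], [0, 0, 0, 0, 0, -0.18, 0.0876], [0, 0, 0, 0, 0, -0.18, 0.0876]],
])

```text
t: 5.68
eef_pos: [0.5062, 0.4329, 0.2038]
ee_rot: [-3.134, -0.003, -0.346]
force: [0.8, 0.7, -0.1]
width: 0.0876
```

Run:
```python
from h import *
s=monitor.get_state();w=viewer.grab_frame("wrist")["frame"];cv2.imwrite("pics/w4.png",cv2.resize(w,(480,300)))
# closing axis at 65 deg: tool y=(sin yaw,-cos yaw)
for ya in(-.436,):go(.64,.0834,.2,ya)
```

```text
t 5.73 turn [-0.25 -0.05  5.11] shift [0.2452 0.282  0.    ] pos [0.5052 0.432  0.2009] F [ 0.1 -0.4 -0.3] w 0.0875
```

View pics/w4.png

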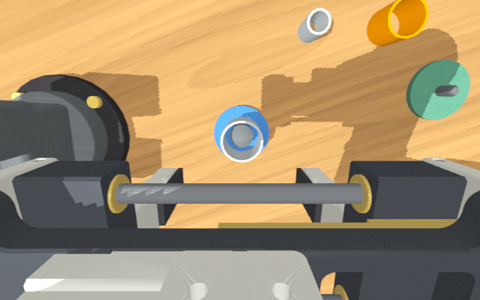

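The largest sleeve stands level on the blue disc with the pin inside it, at about (242,140). Now the second.

Request:
move_arm([
  [[0, 0, 5.1, 0.245, 0.282, 0, 0.0876], [0, 0, 5.1, 0.245, 0.282, 0, 0.0876], [0, 0, 5.1, 0.245, 0.282, 0, 0.0876], [0, 0, 5.1, 0.245, 0.282, 0, 0.0876], [0, 0, 5.1, 0.245, 0.282, 0, 0.0876], [0, 0, 5.1, 0.245, 0.282, 0, 0.0876], [0, 0, 5.1, 0.245, 0.282, 0, 0.0876], [0, 0, 5.1, 0.245, 0.282, 0, 0.0876], [0, 0, 5.1, 0.245, 0.282, 0, 0.0876], [0, 0, 5.1, 0.245, 0.282, 0, 0.0876], [0, 0, 5.1, 0.245, 0.282, 0, 0.0876], [0, 0, 5.1, 0.245, 0.282, 0, 0.0876]],
])

```text
t: 6.73
eef_pos: [0.6386, 0.0822, 0.1971]
ee_rot: [3.14, 0.002, -0.437]
force: [-0.1, 1.0, -0.3]
width: 0.0882
```

```bash
cat >> h.py <<'E'
def rim(im,near,r):
    h=cv2.cvtColor(im,cv2.COLOR_BGR2HSV);m=((h[...,1]<40)&(h[...,2]>200)).astype(np.uint8)
    z=np.zeros_like(m);cv2.circle(z,tuple(int(round(v)) for v in near),r,1,-1);m&=z
    n,l,st,_=cv2.connectedComponentsWithStats(m);m=(l==1+st[1:,4].argmax()).astype(np.uint8)
    return cv2.fitEllipse(cv2.convexHull(cv2.findNonZero(m)))
E
python3 - <<'E'
from h import *
s=monitor.get_state();f=viewer.grab_frame("wrist");w=f["frame"].copy();c=cam(f,s)
p=proj(c,[.64,.0834,.05]);e=rim(w,p,40);print(p,e,atz(c,e[0],.05))
cv2.ellipse(w,e,(0,0,255),1);cv2.imwrite("pics/w5.png",w)
X=atz(c,e[0],.05);go(X[0],X[1],.01,-.436)
E
```

```text
[315.91903375 183.82888782] ((318.3984069824219, 181.55960083007812), (45.946041107177734, 47.688201904296875), 100.88111114501953) [0.6411376 0.0798947 0.05     ]
t 6.78 turn [0.06 0.07 0.02] shift [0.0038 0.0016 0.1875] pos [0.6386 0.083  0.1975] F [ 0.6 -0.5 -0.8] w 0.0877
```

View pics/w5.png

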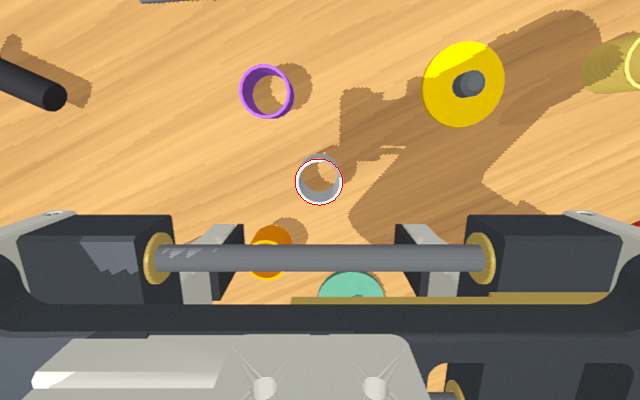

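The rim fit (318,182) sits squarely on the second steel sleeve. Purple (266,92) and orange (270,250) are clear of the fingers' path. The yellow disc is at (464,84).

Request:
move_arm([
  [[0, 0, 0, 0.004, 0.002, 0.04, 0.0876], [0, 0, 0, 0.004, 0.002, 0.08, 0.0876], [0, 0, 0, 0.004, 0.002, 0.12, 0.0876], [0, 0, 0, 0.004, 0.002, 0.15, 0.0876], [0, 0, 0, 0.004, 0.002, 0.175, 0.0876], [0, 0, 0, 0.004, 0.002, 0.188, 0.0876], [0, 0, 0, 0.004, 0.002, 0.188, 0.0876], [0, 0, 0, 0.004, 0.002, 0.188, 0.04], [0, 0, 0, 0.004, 0.002, 0.188, 0.04], [0, 0, 0, 0.004, 0.002, 0.188, 0.04], [0, 0, 0, 0.004, 0.002, 0.188, 0.04], [0, 0, 0, 0.004, 0.002, 0.188, 0.04]],
], force=25)

```text
t: 7.78
eef_pos: [0.6425, 0.0795, 0.0118]
ee_rot: [-3.14, -0.001, -0.436]
force: [-0.2, 0.1, -0.7]
width: 0.0598
```

Run:
```python
from h import *
f=cv2.imread("pics/w5.png")
s=dict(eef_pos=np.array([.6386,.0828,.1973]),ee_rot=np.array([3.14,.001,-.437]))
c=cam(viewer.grab_frame("wrist"),s);e=disc(f,"yellow",(464,84),60);X=atz(c,e[0],.008);print(e,X.round(4))
go(X[0],X[1],.12,-.436)
```

```text
((462.2839050292969, 83.94329071044922), (79.70820617675781, 91.35243225097656), 39.81858444213867) [ 0.6664 -0.112   0.008 ]
t 7.83 turn [-0.07 -0.06  0.01] shift [ 0.1027  0.1632 -0.1085] pos [0.6424 0.0794 0.0116] F [ 0.9 -0.5  0.1] w 0.0559
```

Request:
move_arm([
  [[0, 0, 0, 0, 0, 0, 0.04], [0, 0, 0, 0, 0, 0, 0.04], [0, 0, 0, 0, 0, 0, 0.04], [0, 0, 0, 0, 0, 0, 0.04]],
])

```text
t: 8.17
eef_pos: [0.6425, 0.0794, 0.0115]
ee_rot: [-3.141, -0.001, -0.436]
force: [-1.0, 1.6, 6.5]
width: 0.0518
```

```bash
python3 -c "
from h import *
go(.666,-.110,.12,-.436)"
```

```text
t 8.17 turn [-0.05 -0.06  0.03] shift [ 0.1013  0.1617 -0.1086] pos [0.6425 0.0794 0.0115] F [-1.   1.6  6.5] w 0.0518
```

Request:
move_arm([
  [[0, 0, 0, 0, 0, -0.03, 0.04], [0, 0, 0, 0, 0, -0.06, 0.04], [0, 0, 0, 0, 0, -0.09, 0.04], [0, 0, 0, 0, 0, -0.108, 0.04], [0, 0, 0, 0.02, 0.03, -0.108, 0.04], [0, 0, 0, 0.04, 0.06, -0.108, 0.04], [0, 0, 0, 0.06, 0.09, -0.108, 0.04], [0, 0, 0, 0.08, 0.12, -0.108, 0.04], [0, 0, 0, 0.095, 0.15, -0.108, 0.04], [0, 0, 0, 0.101, 0.162, -0.108, 0.04], [0, 0, 0, 0.101, 0.162, -0.108, 0.04], [0, 0, 0, 0.101, 0.162, -0.108, 0.04]],
])

```text
t: 9.17
eef_pos: [0.6644, -0.1113, 0.1178]
ee_rot: [3.141, 0.001, -0.438]
force: [-0.6, -0.5, -2.5]
width: 0.0519
```

Run:
```python
from h import *
s=monitor.get_state();f=viewer.grab_frame("wrist");w=f["frame"].copy();c=cam(f,s)
p=proj(c,[.666,-.11,.01]);print(p)
e=disc(w,"yellow",p,75);print(e,atz(c,e[0],.009));cv2.ellipse(w,e,(0,0,255),1)
cv2.imwrite("pics/w6.png",cv2.resize(w,(480,300)));go(.666,-.11,.0215,-.436)
```

```text
[315.48094841 192.44784484]
((316.6722106933594, 191.05889892578125), (93.95443725585938, 96.76522064208984), 90.56233215332031) [ 0.66653374 -0.1115012   0.009     ]
t 9.22 turn [ 0.02  0.06 -0.05] shift [ 0.0012 -0.0009  0.0964] pos [ 0.6646 -0.1103  0.1179] F [ 0.1  0.7 -2. ] w 0.0521
```

View pics/w6.png

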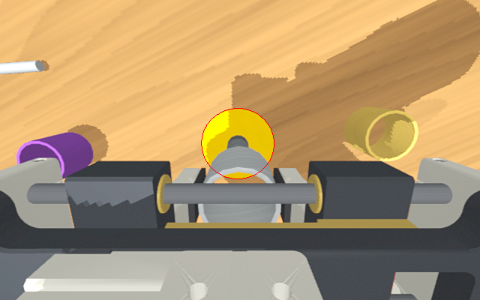

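The fitted yellow disc circle is centred at about (238,143) in the scaled view, in line with the held sleeve. I'll lower it.

Request:
move_arm([
  [[0, 0, 0, 0.002, 0, 0.02, 0.04], [0, 0, 0, 0.002, 0, 0.045, 0.04], [0, 0, 0, 0.002, 0, 0.065, 0.04], [0, 0, 0, 0.002, 0, 0.08, 0.04], [0, 0, 0, 0.002, 0, 0.09, 0.04], [0, 0, 0, 0.002, 0, 0.094, 0.04], [0, 0, 0, 0.002, 0, 0.096, 0.04], [0, 0, 0, 0.002, 0, 0.0965, 0.04], [0, 0, 0, 0.002, 0, 0.097, 0.04], [0, 0, 0, 0.002, 0, 0.0975, 0.04], [0, 0, 0, 0.002, 0, 0.098, 0.04], [0, 0, 0, 0.002, 0, 0.098, 0.04]],
])

```text
t: 10.22
eef_pos: [0.6675, -0.1112, 0.0215]
ee_rot: [-3.141, -0.001, -0.436]
force: [-0.4, 0.6, 0.2]
width: 0.0516
```

Contact: the weight has come off and z is at the expected height. One more hair down, then release.

Request:
move_arm([
  [[0, 0, 0, 0, 0, 0.0005, 0.04], [0, 0, 0, 0, 0, 0.0005, 0.04], [0, 0, 0, 0, 0, 0.0005, 0.0876], [0, 0, 0, 0, 0, 0.0005, 0.0876], [0, 0, 0, 0, 0, 0.0005, 0.0876], [0, 0, 0, 0, 0, 0.0005, 0.0876], [0, 0, 0, 0, 0, -0.02, 0.0876], [0, 0, 0, 0, 0, -0.05, 0.0876], [0, 0, 0, 0, 0, -0.09, 0.0876], [0, 0, 0, 0, 0, -0.13, 0.0876], [0, 0, 0, 0, 0, -0.17, 0.0876], [0, 0, 0, 0, 0, -0.18, 0.0876]],
])

```text
t: 11.22
eef_pos: [0.67, -0.1118, 0.2086]
ee_rot: [-3.138, -0.01, -0.435]
force: [0.9, 0.1, 1.2]
width: 0.0874
```

Run:
```python
from h import *
s=monitor.get_state();f=viewer.grab_frame("wrist");w=f["frame"];c=cam(f,s)
p=proj(c,[.6665,-.111,.06]);e=rim(w,p,40);print(p,e,atz(c,e[0],.06))
go(.4864,-.4033,.2)
```

```text
[318.80589664 188.82827786] ((316.5115966796875, 178.9581298828125), (23.716506958007812, 35.532020568847656), 77.82079315185547) [ 0.6775185  -0.11337051  0.06      ]
t 11.27 turn [-0.22 -0.55  0.  ] shift [-0.0435  0.3419  0.0063] pos [ 0.6699 -0.1116  0.208 ] F [ 0.9 -0.9  1.4] w 0.0875
```

Request:
move_arm([
  [[0, 0, 0, -0.041, 0.341, 0, 0.0876], [0, 0, 0, -0.041, 0.341, 0, 0.0876], [0, 0, 0, -0.041, 0.341, 0, 0.0876], [0, 0, 0, -0.041, 0.341, 0, 0.0876], [0, 0, 0, -0.041, 0.341, 0, 0.0876], [0, 0, 0, -0.041, 0.341, 0, 0.0876], [0, 0, 0, -0.041, 0.341, 0, 0.0876], [0, 0, 0, -0.041, 0.341, 0, 0.0876], [0, 0, 0, -0.041, 0.341, 0, 0.0876], [0, 0, 0, -0.041, 0.341, 0, 0.0876], [0, 0, 0, -0.041, 0.341, 0, 0.0876], [0, 0, 0, -0.041, 0.341, 0, 0.0876]],
])

```text
t: 12.27
eef_pos: [0.4862, -0.4025, 0.2004]
ee_rot: [-3.141, 0.0, -0.436]
force: [0.2, 0.0, 0.1]
width: 0.0878
```

Run:
```python
from h import *
s=monitor.get_state();f=viewer.grab_frame("wrist");w=f["frame"].copy();c=cam(f,s)
p=proj(c,[.4864,-.4033,.05]);e=rim(w,p,40);X=atz(c,e[0],.05);print(p,e,X)
cv2.ellipse(w,e,(0,0,255),1);go(X[0],X[1],.01,s["ee_rot"][2])
g=viewer.grab_frame("scene")["frame"]
cv2.imwrite("pics/w7.png",np.hstack([cv2.resize(w,(480,300)),cv2.resize(g[215:315,270:370],(300,300))]))
```

```text
[318.23135707 183.58487555] ((324.69427490234375, 179.2301025390625), (36.9287223815918, 37.003761291503906), 117.7411117553711) [ 0.48782749 -0.41176419  0.05      ]
t 12.32 turn [-0.01  0.    0.05] shift [0.0053 0.0082 0.1904] pos [ 0.4865 -0.4022  0.2004] F [ 0.5 -0.1 -0.2] w 0.0876
```

View pics/w7.png

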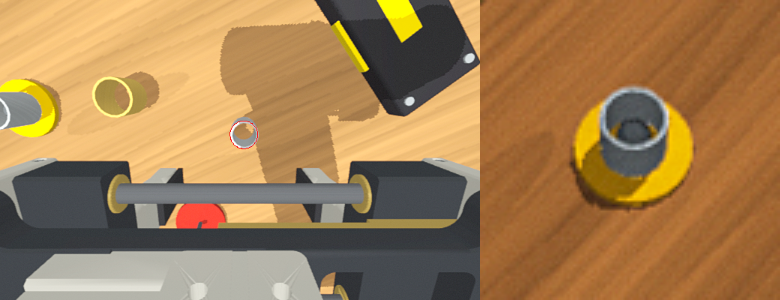

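The second sleeve stands flat on yellow with the pin visible in its bore. The third sleeve's rim fit is at (325,179) in full pixels, and the area around it is clear.

Request:
move_arm([
  [[0, 0, 0, 0.005, 0.008, 0.04, 0.0876], [0, 0, 0, 0.005, 0.008, 0.08, 0.0876], [0, 0, 0, 0.005, 0.008, 0.12, 0.0876], [0, 0, 0, 0.005, 0.008, 0.15, 0.0876], [0, 0, 0, 0.005, 0.008, 0.175, 0.07], [0, 0, 0, 0.005, 0.008, 0.19, 0.06], [0, 0, 0, 0.005, 0.008, 0.191, 0.06], [0, 0, 0, 0.005, 0.008, 0.191, 0.03], [0, 0, 0, 0.005, 0.008, 0.191, 0.03], [0, 0, 0, 0.005, 0.008, 0.191, 0.03], [0, 0, 0, 0.005, 0.008, 0.191, 0.03], [0, 0, 0, 0.005, 0.008, 0.191, 0.03]],
], force=25)

```text
t: 13.37
eef_pos: [0.4879, -0.4126, 0.0111]
ee_rot: [-3.142, -0.003, -0.436]
force: [-0.1, 2.3, 4.2]
width: 0.0419
```

Request:
move_arm([
  [[0, 0, 0, 0, 0, 0, 0.03], [0, 0, 0, 0, 0, 0, 0.03], [0, 0, 0, 0, 0, 0, 0.03], [0, 0, 0, 0, 0, 0, 0.03]],
])

```text
t: 13.7
eef_pos: [0.4879, -0.4126, 0.0111]
ee_rot: [3.142, -0.002, -0.435]
force: [0.1, 3.3, 7.3]
width: 0.042
```

Run:
```python
from h import *
go(.464,.117,.13,-.436)
```

```text
t 13.7 turn [ 0.   -0.14  0.03] shift [-0.2448 -0.4701 -0.1195] pos [ 0.4879 -0.4126  0.0111] F [0.1 3.3 7.3] w 0.042
```

Request:
move_arm([
  [[0, 0, 0, 0, 0, -0.03, 0.03], [0, 0, 0, 0, 0, -0.06, 0.03], [0, 0, 0, 0, 0, -0.09, 0.03], [0, 0, 0, 0, 0, -0.119, 0.03], [0, 0, 0, -0.01, -0.02, -0.119, 0.03], [0, 0, 0, -0.025, -0.05, -0.119, 0.03], [0, 0, 0, -0.04, -0.08, -0.119, 0.03], [0, 0, 0, -0.055, -0.11, -0.119, 0.03], [0, 0, 0, -0.073, -0.14, -0.119, 0.03], [0, 0, 0, -0.09, -0.17, -0.119, 0.03], [0, 0, 0, -0.105, -0.2, -0.119, 0.03], [0, 0, 0, -0.12, -0.23, -0.119, 0.03]],
])

```text
t: 14.7
eef_pos: [0.4745, -0.1518, 0.1288]
ee_rot: [-3.141, -0.0, -0.436]
force: [1.7, -0.5, -1.4]
width: 0.0423
```

Request:
move_arm([
  [[0, 0, 0, -0.016, -0.03, 0, 0.03], [0, 0, 0, -0.031, -0.06, 0, 0.03], [0, 0, 0, -0.047, -0.09, 0, 0.03], [0, 0, 0, -0.062, -0.12, 0, 0.03], [0, 0, 0, -0.078, -0.15, 0, 0.03], [0, 0, 0, -0.094, -0.18, 0, 0.03], [0, 0, 0, -0.109, -0.21, 0, 0.03], [0, 0, 0, -0.12, -0.23, 0, 0.03], [0, 0, 0, -0.125, -0.24, 0, 0.03], [0, 0, 0, -0.125, -0.24, 0, 0.03], [0, 0, 0, -0.125, -0.24, 0, 0.03]],
])

```text
t: 15.62
eef_pos: [0.4629, 0.1171, 0.1285]
ee_rot: [3.141, 0.0, -0.435]
force: [0.5, -0.8, -0.5]
width: 0.0422
```

Run:
```python
from h import *
s=monitor.get_state();f=viewer.grab_frame("wrist");w=f["frame"].copy();c=cam(f,s)
p=proj(c,[.464,.117,.01]);print(p)
e=disc(w,"green",p,75);X=atz(c,e[0],.009);print(e,X);cv2.ellipse(w,e,(0,0,255),1)
cv2.imwrite("pics/w8.png",cv2.resize(w,(480,300)));go(X[0],X[1],.0211,-.436)
```

```text
[317.13300119 189.83332645]
((319.667724609375, 187.32669067382812), (89.03265380859375, 90.4189453125), 88.85647583007812) [0.46504237 0.1137456  0.009     ]
t 15.67 turn [0.03 0.02 0.02] shift [0.0031 0.0016 0.1073] pos [0.4629 0.1165 0.1284] F [-0.4 -0.3 -1.9] w 0.0421
```

View pics/w8.png

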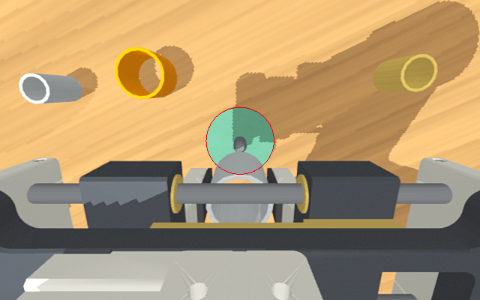

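The green disc fit is centred at (240,141) in the scaled view, and the held sleeve lines up with it. The orange look-alike is clear. I'll lower it.

Request:
move_arm([
  [[0, 0, 0, 0.003, 0.002, 0.02, 0.03], [0, 0, 0, 0.003, 0.002, 0.045, 0.03], [0, 0, 0, 0.003, 0.002, 0.07, 0.03], [0, 0, 0, 0.003, 0.002, 0.09, 0.03], [0, 0, 0, 0.003, 0.002, 0.1, 0.03], [0, 0, 0, 0.003, 0.002, 0.104, 0.03], [0, 0, 0, 0.003, 0.002, 0.106, 0.03], [0, 0, 0, 0.003, 0.002, 0.107, 0.03], [0, 0, 0, 0.003, 0.002, 0.1075, 0.03], [0, 0, 0, 0.003, 0.002, 0.108, 0.03], [0, 0, 0, 0.003, 0.002, 0.108, 0.03], [0, 0, 0, 0.003, 0.002, 0.108, 0.03]],
])

```text
t: 16.67
eef_pos: [0.4655, 0.1143, 0.0211]
ee_rot: [-3.141, -0.001, -0.436]
force: [-0.2, -0.3, -1.4]
width: 0.0421
```

Request:
move_arm([
  [[0, 0, 0, 0, 0, 0.0005, 0.03], [0, 0, 0, 0, 0, 0.001, 0.03], [0, 0, 0, 0, 0, 0.001, 0.03]],
])

```text
t: 16.92
eef_pos: [0.4655, 0.1143, 0.0209]
ee_rot: [-3.141, -0.001, -0.435]
force: [-6.2, -0.3, 14.5]
width: 0.0425
```

Request:
move_arm([
  [[0, 0, 0, 0, 0, 0, 0.0876], [0, 0, 0, 0, 0, 0, 0.0876], [0, 0, 0, 0, 0, 0, 0.0876], [0, 0, 0, 0, 0, 0, 0.0876], [0, 0, 0, 0, 0, -0.02, 0.0876], [0, 0, 0, 0, 0, -0.05, 0.0876], [0, 0, 0, 0, 0, -0.09, 0.0876], [0, 0, 0, 0, 0, -0.13, 0.0876], [0, 0, 0, 0, 0, -0.17, 0.0876], [0, 0, 0, 0, 0, -0.18, 0.0876], [0, 0, 0, 0, 0, -0.18, 0.0876], [0, 0, 0, 0, 0, -0.18, 0.0876]],
])

```text
t: 17.92
eef_pos: [0.4653, 0.1143, 0.2002]
ee_rot: [-3.14, -0.001, -0.436]
force: [-0.1, -0.2, -0.8]
width: 0.0878
```

```bash
python3 -c "
from h import *
go(.6165,.2845,.2)"
```

```text
t 17.92 turn [-0.11 -0.04  0.  ] shift [ 0.0652 -0.2181  0.0006] pos [0.4653 0.1143 0.2002] F [-0.1 -0.2 -0.8] w 0.0878
```

Request:
move_arm([
  [[0, 0, 0, 0.065, -0.218, 0, 0.055], [0, 0, 0, 0.065, -0.218, 0, 0.055], [0, 0, 0, 0.065, -0.218, 0, 0.055], [0, 0, 0, 0.065, -0.218, 0, 0.055], [0, 0, 0, 0.065, -0.218, 0, 0.055], [0, 0, 0, 0.065, -0.218, 0, 0.055], [0, 0, 0, 0.065, -0.218, 0, 0.055], [0, 0, 0, 0.065, -0.218, 0, 0.055], [0, 0, 0, 0.065, -0.218, 0, 0.055], [0, 0, 0, 0.065, -0.218, 0, 0.055], [0, 0, 0, 0.065, -0.218, 0, 0.055]],
])

```text
t: 18.83
eef_pos: [0.6156, 0.2835, 0.1997]
ee_rot: [3.142, 0.0, -0.436]
force: [-0.7, 0.3, 0.8]
width: 0.0549
```

Run:
```python
from h import *
s=monitor.get_state();f=viewer.grab_frame("wrist");w=f["frame"].copy();c=cam(f,s)
p=proj(c,[.6165,.2845,.05]);e=rim(w,p,40);X=atz(c,e[0],.05);print(p,e,X)
cv2.ellipse(w,e,(0,0,255),1);go(X[0],X[1],.01,-.436)
g=viewer.grab_frame("scene")["frame"]
cv2.imwrite("pics/w9.png",np.hstack([cv2.resize(w,(480,300)),cv2.resize(g[110:210,270:370],(300,300))]))
```

```text
[316.4266582 183.8586492] ((317.2860107421875, 183.28375244140625), (27.814071655273438, 29.028413772583008), 105.37271881103516) [0.61668495 0.28337395 0.05      ]
t 18.88 turn [-0.03 -0.01 -0.01] shift [ 1.0e-03 -1.0e-04  1.9e-01] pos [0.6157 0.2836 0.2   ] F [-0.6  0.2  0.4] w 0.0548
```

View pics/w9.png

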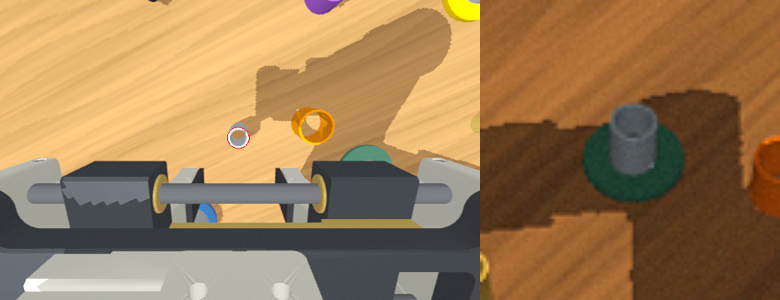

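The third sleeve stands flat on green, and the smallest sleeve's rim fit is at (317,183). I'll grip it, with the fingers opened only partly because of the orange part.

Request:
move_arm([
  [[0, 0, 0, 0.001, 0, 0.04, 0.055], [0, 0, 0, 0.001, 0, 0.08, 0.055], [0, 0, 0, 0.001, 0, 0.12, 0.055], [0, 0, 0, 0.001, 0, 0.15, 0.055], [0, 0, 0, 0.001, 0, 0.175, 0.055], [0, 0, 0, 0.001, 0, 0.19, 0.055], [0, 0, 0, 0.001, 0, 0.191, 0.055], [0, 0, 0, 0.001, 0, 0.191, 0.02], [0, 0, 0, 0.001, 0, 0.191, 0.02], [0, 0, 0, 0.001, 0, 0.191, 0.02], [0, 0, 0, 0.001, 0, 0.191, 0.02], [0, 0, 0, 0.001, 0, 0.191, 0.02]],
], force=25)

```text
t: 19.93
eef_pos: [0.6178, 0.2844, 0.0103]
ee_rot: [-3.139, -0.001, -0.436]
force: [-1.3, -0.0, 4.7]
width: 0.031
```

Request:
move_arm([
  [[0, 0, 0, 0, 0, 0, 0.02], [0, 0, 0, 0, 0, 0, 0.02], [0, 0, 0, 0, 0, 0, 0.02]],
])

```text
t: 20.18
eef_pos: [0.6178, 0.2844, 0.0103]
ee_rot: [-3.14, -0.001, -0.435]
force: [-1.5, 0.4, 6.5]
width: 0.0312
```

Run:
```python
from h import *
go(.365,-.265,.15,-.436)
```

```text
t 20.18 turn [-0.12 -0.08  0.04] shift [ 0.0027  0.6045 -0.1409] pos [0.6178 0.2844 0.0103] F [-1.5  0.4  6.5] w 0.0312
```

Request:
move_arm([
  [[0, 0, 0, 0, 0, -0.03, 0.02], [0, 0, 0, 0, 0, -0.065, 0.02], [0, 0, 0, 0, 0, -0.1, 0.02], [0, 0, 0, 0, 0, -0.13, 0.02], [0, 0, 0, 0, 0.02, -0.14, 0.02], [0, 0, 0, 0, 0.05, -0.14, 0.02], [0, 0, 0, 0, 0.085, -0.14, 0.02], [0, 0, 0, 0, 0.12, -0.14, 0.02], [0, 0, 0, 0, 0.155, -0.14, 0.02], [0, 0, 0, 0, 0.19, -0.14, 0.02], [0, 0, 0, 0, 0.225, -0.14, 0.02], [0, 0, 0, 0, 0.26, -0.14, 0.02]],
])

```text
t: 21.18
eef_pos: [0.5061, 0.0467, 0.1488]
ee_rot: [-3.141, -0.0, -0.436]
force: [0.2, -0.3, -1.1]
width: 0.0313
```

Request:
move_arm([
  [[0, 0, 0, 0, 0.035, 0, 0.02], [0, 0, 0, 0.001, 0.07, 0, 0.02], [0, 0, 0, 0.001, 0.105, 0, 0.02], [0, 0, 0, 0.001, 0.14, 0, 0.02], [0, 0, 0, 0.002, 0.175, 0, 0.02], [0, 0, 0, 0.002, 0.21, 0, 0.02], [0, 0, 0, 0.002, 0.245, 0, 0.02], [0, 0, 0, 0.003, 0.28, 0, 0.02], [0, 0, 0, 0.003, 0.31, 0, 0.02], [0, 0, 0, 0.003, 0.33, 0, 0.02], [0, 0, 0, 0.003, 0.344, 0, 0.02], [0, 0, 0, 0.003, 0.344, 0, 0.02]],
])

```text
t: 22.18
eef_pos: [0.3634, -0.2666, 0.1487]
ee_rot: [-3.142, -0.0, -0.438]
force: [0.8, -0.3, -0.7]
width: 0.0315
```

Request:
move_arm([
  [[0, 0, 0, 0, 0, 0.02, 0.02], [0, 0, 0, 0, 0, 0.02, 0.02], [0, 0, 0, 0, 0, 0.02, 0.02]],
])

```text
t: 22.43
eef_pos: [0.364, -0.2645, 0.1282]
ee_rot: [3.141, 0.002, -0.436]
force: [0.4, 0.2, -0.5]
width: 0.0315
```

Run:
```python
from h import *
s=monitor.get_state();f=viewer.grab_frame("wrist");w=f["frame"].copy();c=cam(f,s)
p=proj(c,[.365,-.265,.01]);print(p)
e=disc(w,"red",p,75);X=atz(c,e[0],.009);print(e,X);cv2.ellipse(w,e,(0,0,255),1)
cv2.imwrite("pics/w10.png",cv2.resize(w,(480,300)));go(X[0],X[1],.0203,-.436)
```

```text
[317.50038099 189.6749178 ]
((320.8260498046875, 187.19808959960938), (89.57035064697266, 91.25115966796875), 95.10371398925781) [ 0.36567878 -0.26894969  0.009     ]
t 22.48 turn [0.02 0.03 0.05] shift [0.0027 0.0034 0.1086] pos [ 0.3648 -0.2647  0.1289] F [ 0.7  0.1 -0.1] w 0.0315
```

View pics/w10.png

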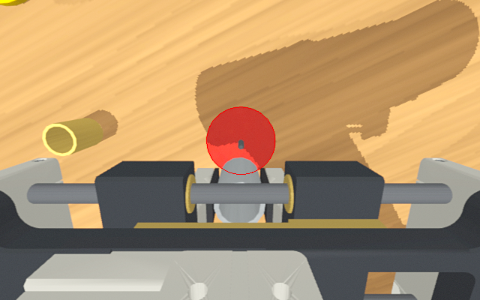

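The red disc fit is centred at (241,140) in the scaled view, and the sleeve lines up after a 3 mm correction.

Request:
move_arm([
  [[0, 0, 0, 0.002, 0.003, 0.02, 0.02], [0, 0, 0, 0.002, 0.003, 0.045, 0.02], [0, 0, 0, 0.002, 0.003, 0.07, 0.02], [0, 0, 0, 0.002, 0.003, 0.09, 0.02], [0, 0, 0, 0.002, 0.003, 0.1, 0.02], [0, 0, 0, 0.002, 0.003, 0.105, 0.02], [0, 0, 0, 0.002, 0.003, 0.107, 0.02], [0, 0, 0, 0.002, 0.003, 0.108, 0.02], [0, 0, 0, 0.002, 0.003, 0.1085, 0.02], [0, 0, 0, 0.002, 0.003, 0.1085, 0.02], [0, 0, 0, 0.002, 0.003, 0.1085, 0.02]],
])

```text
t: 23.4
eef_pos: [0.3659, -0.2687, 0.0208]
ee_rot: [-3.141, -0.001, -0.436]
force: [0.1, 0.1, -1.1]
width: 0.031
```

Request:
move_arm([
  [[0, 0, 0, 0, 0, 0.0005, 0.02], [0, 0, 0, 0, 0, 0.001, 0.02], [0, 0, 0, 0, 0, 0.001, 0.02]],
])

```text
t: 23.65
eef_pos: [0.3658, -0.2687, 0.0202]
ee_rot: [-3.142, -0.001, -0.435]
force: [-3.4, 4.0, 12.2]
width: 0.0315
```

Request:
move_arm([
  [[0, 0, 0, 0, 0, 0, 0.0876], [0, 0, 0, 0, 0, 0, 0.0876], [0, 0, 0, 0, 0, 0, 0.0876], [0, 0, 0, 0, 0, 0, 0.0876], [0, 0, 0, 0, 0, -0.02, 0.0876], [0, 0, 0, 0, 0, -0.05, 0.0876], [0, 0, 0, 0, 0, -0.09, 0.0876], [0, 0, 0, 0, 0, -0.13, 0.0876], [0, 0, 0, 0, 0, -0.17, 0.0876], [0, 0, 0, 0, 0, -0.2, 0.0876], [0, 0, 0, 0, 0, -0.2, 0.0876], [0, 0, 0, 0, 0, -0.2, 0.0876]],
])

```text
t: 24.65
eef_pos: [0.3663, -0.2688, 0.221]
ee_rot: [-3.141, -0.004, -0.436]
force: [-0.3, -0.1, -0.5]
width: 0.0879
```

Run:
```python
from h import *
g=viewer.grab_frame("scene")["frame"];w=viewer.grab_frame("wrist")["frame"]
a=cv2.resize(g[70:330,130:450],(640,520),interpolation=cv2.INTER_CUBIC)
a[-130:,-210:]=cv2.resize(w[100:230,215:425],(210,130))
cv2.imwrite("pics/f.png",a);go(.36,-.27,.22)
```

```text
t 24.75 turn [-0.02  0.05 -0.  ] shift [-0.0036  0.0036 -0.0016] pos [ 0.3648 -0.2683  0.2184] F [-0.3  0.7 -0.9] w 0.0877
```

View pics/f.png

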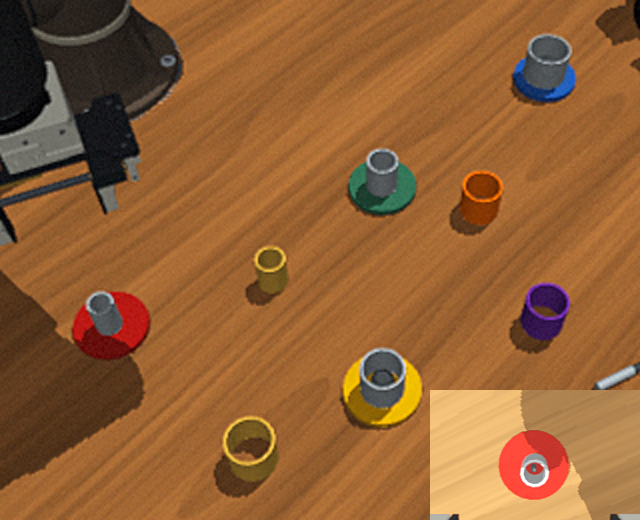

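All four sleeves stand upright on their discs (blue at (545,65), yellow (382,378), green (382,172), red (103,313)). The inset shows the red pin inside the smallest bore. The brass, orange and purple parts haven't moved, and the gripper is clear.

```bash
python3 -c "
from h import *
print(arm.job_done())"
```

```text
the job is handed in; nothing more can be done
None
```

The four steel sleeves are loaded in the order asked: largest on blue, second on yellow, third on green and smallest on red. It took about 25 s of robot time. Each was lowered until the wrist force showed contact (up to about 15 N), then released.

The last pictures show all four upright on their discs. I saw the pin in the bore in the pictures for blue, yellow and red. For green I have only the scene view, which shows the sleeve standing straight and centred, plus the release height matching a sleeve resting on the disc. The brass, orange and purple parts look unmoved, and the gripper was open and clear at hand-in.

Some measurements disagreed along the way:
- **Third sleeve:** the fixed-camera position was about 8 mm off the wrist view. I went by the wrist view.
- **Base positions:** the fixed-camera figures were a few mm off; green was the worst, with its two views about 9 mm apart. I corrected all four from the wrist camera.
- **Yellow rim check:** one automatic fit after release failed because of shadow and arm motion, so I confirmed that one from the scene picture.

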